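Slide the cover over an emptied water bath

ROBOT

A 7-joint arm with a two-finger parallel gripper is mounted at the origin on the work surface. World frame = base frame: x ahead of the robot, y to its left, z up, the work surface at z = 0. Lengths are in m, angles in rad, forces in N, time in s.
With the tool pointing down it reaches from about 0.35 to 0.9 m from the base axis. Payload 19.9 kg.
Tool frame: the origin (TCP) lies on the centre line of the jaws, within the pads' length; the fingertips stand 25 mm ahead of it and the grasp point (between the pads) lies 6 mm ahead of it; x points along the fingers, y is the direction in which the jaws open and shut, and the axes are right-handed (so a half turn about x gives the same grasp; the last joint's range is limited). The gripper opens to 85 mm and grips with 20 to 120 N. Pads are 22 mm wide; open, the fingers measure 114 mm over their backs; the gripper's body (76 mm by 85 mm) begins 54 mm behind the grasp point. The pads swing forward as they close: fully open they stand 13 mm farther back than shut.
Start: joints at [1.171, 0.417, -0.01, 1.614, 0.005, 1.111, -0.053], TCP at [0.219, -0.585, 0.256] pointing down, gripper open.
Joint ranges: [-2.81, 2.81], [-0.39, 2.02], [-1.27, 1.25], [0.06, 2.57], [-1.19, 4.33], [0.19, 2], [-2.82, 2.82]. Speed limits (rad/s): [1.89, 1.89, 2.39, 2.39, 3.01, 3.01, 3.01].

INTERFACE

Orientations are given as a 3x3 rotation matrix whose columns are the frame's x, y, z axes.
In Python, from cell import arm gives the robot as it stands.
- The arm moves only by the tool apply_moves, never from a script. Its argument "commands" is a list that holds one entry, the list of rows, each a list of 7 numbers: the shift along the tool's x, y, z in m, then the turn, a rotation vector about the tool's x, y, z in degrees, then the closure, from -1 (fully open) to 1 (shut). In form: [[[dx, dy, dz, ax, ay, az, grip], ...]]. A call has 1 to 20 rows; each row shifts and turns the commanded pose from where the row before left it, along the tool's axes as they then stand; what a row does not reach is not made up. A row lasts 1/10 s, in which the tool goes at most 50 mm and 8.59 degrees, less where a joint would pass 70% of its speed; a pose out of reach is approached as far as the arm can. A call with a gripper value outside its range is refused whole. The fingers move at their own pace and stop on an object; "newtons" is the grip in N (left out, the last holds). Time passes only in rows, so rows that do not move let the fingers close. It gives the time, the measured TCP pose, the force and the opening at its end, in the units of the state.
- arm.get_obs(): the state, without advancing time (a new reading comes with each control period).
- arm.camera(name): name is "scene" or "top"; returns a dict with "frame" (400x640x3 uint8, red, green, blue), "depth" (400x640 float32, m along the optical axis (not along the pixel's ray), 0 where there is no reading), "mtx" (3x3 intrinsics, pixels), "eye" and "orientation" of the camera in the world. Camera axes: x right, y down, z forward; pixel columns grow to the right and rows downward; lengths in m; the calibration is good to about 2 mm. A picture is of the moment at which its call begins.
- arm.hand_in(): hands the job in, once; it reports no verdict.
The state is a dict: "time_s": time; "joint_pos": joint angles; "joint_vel": joint speeds; "effort": joint torques, N m; "ee_pos": TCP position; "eef_rot": TCP orientation; "contact_force": force on the tool from outside, world axes, zero at the start; "moment": the same for the moment, N m; "opening": opening from 0.0 (shut) to 1.0 (fully open).
Only numpy, scipy, OpenCV 4.12 (cv2) and the standard library are available. Lean on these libraries where they do the work, as an engineer would, in place of code of your own. Each camera call takes 0.05 s, during which the arm holds its last target.

TASK

The bath is done with: lift the amber bottle out of the well and set it down upright, without dropping it, in the yellow basket beside the bottle already there. Then close the well with its flat metal cover: slide it over the deck without picking it up, until it drops into its seat and lies flat on the ledges all round. Leave the mortar, the green-glass bottle and the bottle in the basket standing, and the basket where it is.

Things in the scene. Friction and masses are not known exactly. Their poses are not given: they have to be found in the camera images.
- bath: Laboratory water bath, dry, fixed: white box with a level steel deck 125 mm above the bench. Origin: on the bench under it; x to its back, y to its left, z up. Deck from x -110 to 90 mm, y -170 to 170. Behind it (x 90 to 140, full length) stands the control housing, top at 150 mm; its upright front face at x = 90 is a straight fence to slide along.
- deck (a point): On the deck left of the well (x -10, y 65.5, z 125 mm in the bath's frame, same axes): middle of the plain level deck, y -39 to 170, where the cover is parked.
- seat (a point): Where the seated cover's origin comes to lie, same axes as the bath (in its frame x 12, y -97, z 119 mm): centre of the well's recess, 156 (x) by 116 mm (y), 6 mm deep, its back wall the housing's front face. A ledge 14 mm wide runs all round at 119 mm; inside it the opening, 128 by 88 mm, goes down to a shelf 50 mm above the bench.
- cover: Flat folded-metal cover, no handle, 150 (its x) by 110 (its y) by 12 mm thick, about 0.45 kg. Origin: centre of its underside; z up. Starts loose on the deck left of the well, up to 0.35 rad askew to the bath's axes, a corner overhanging the front or left edge by up to 35 mm. It has 6 mm of play in the recess both ways; once seated its top is 6 mm above the deck.
- bottle: Amber stoppered glass bottle, stopper fast, about 0.22 kg, standing on the shelf in the well. Origin: centre of its foot; z up. Body 56 mm across up to 88 mm, neck 26 mm across from 104 to 124 mm, disc stopper 36 mm across from 124 to 140 mm (the top). It stands 65 mm out of the deck and blocks the cover.
- basket: Yellow perforated plastic basket, open on top, loose on the bench left or right of the bath. Origin: centre of its underside. 220 mm (its x) by 150 mm (its y) by 60 mm high, walls and floor 4 mm thick.
- stock: Clear stoppered bottle standing in the basket; leave it. Origin: centre of its foot. Body 54 mm across, disc stopper 34 mm across, 145 mm high.
- reagent: Green-glass stoppered bottle standing on the bench in front of the bath's well; leave it. Origin: centre of its foot. Body 62 mm across, 150 mm high.
- mortar: White mortar, 112 mm across and 70 mm high, its pestle (fast in it) leaning out to its x to 125 mm high; on the bench on the other side of the bath from the basket; leave it. Origin: centre of its foot.
Not all that is in view belongs to the job. Several things have the shape of the cover; the one meant has the colours described above.

How it is judged:
By the outcome, as a careful person would: the job done as asked, in the order asked, and still so for the second after the job is handed in, with the robot touching nothing.
It also fails if it takes over 67 s, if anything falls off the work surface, if the arm or the gripper's body presses on something with over 40 N, if the wrist force passes 120 N, or if a joint passes its speed limit or range.

## Working session

There is one attempt and no reset: what is moved stays moved. The work goes in short steps, Python scripts to look and compute and a tool call to move; the robot and the scene stay as the last step left them, time stands still between calls to the robot, and variables do not carry over. Pictures are saved under pics/ and viewed, and the job is handed in when it is done.

Besides the shell and the picture viewer there is one more tool, called after "Call:" as a command line: name --argument value ..., lists and objects as JSON in quotes. apply_moves: Moves the arm, as the interface text tells. Its arguments: {"type":"object","properties":{"commands":{"type":"array"},"newtons":{"type":"number"}},"required":["commands"]}

```bash
ls; mkdir -p pics; python3 - <<'E'
from cell import arm
import cv2,numpy as np
for n in("scene","top"):
    c=arm.camera(n); cv2.imwrite(f"pics/{n}0.png",c["frame"][:,:,::-1]); np.savez(f"{n}0.npz",**c)
    print(n,c["mtx"].round(1).tolist(),c["eye"],c["orientation"].round(3).tolist(),(c["depth"]>0).mean())
o=arm.get_obs(); print(o["time_s"],o["ee_pos"],o["eef_rot"].round(3) if hasattr(o["eef_rot"],'round') else o["eef_rot"],o["contact_force"],o["opening"])
E
```

```text
pics
scene [[411.5, 0.0, 318.5], [0.0, 411.5, 201.1], [0.0, 0.0, 1.0]] [ 1.23405665 -0.02866138  0.57642838] [[0.039, 0.518, -0.854], [0.999, -0.021, 0.032], [-0.002, -0.855, -0.519]] 0.99605078125
top [[373.9, 0.0, 321.0], [0.0, 373.9, 197.8], [0.0, 0.0, 1.0]] [ 0.36654965 -0.01794758  0.97237332] [[0.007, -0.994, 0.108], [-1.0, -0.007, -0.005], [0.006, -0.108, -0.994]] 0.99598046875
0.1 [ 0.21937291 -0.58492296  0.25571763] [[-0.     0.351 -0.936]
 [ 0.001 -0.936 -0.351]
 [-1.    -0.001  0.   ]] [ 0.07010358 -0.56425262  0.18444132] 0.9998743373172762
```

View pics/scene0.png

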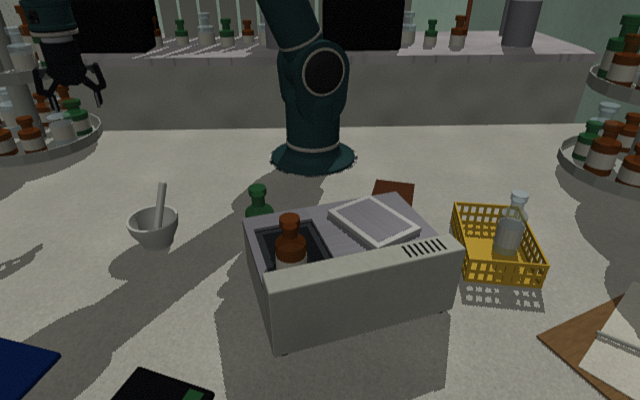

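View pics/top0.png

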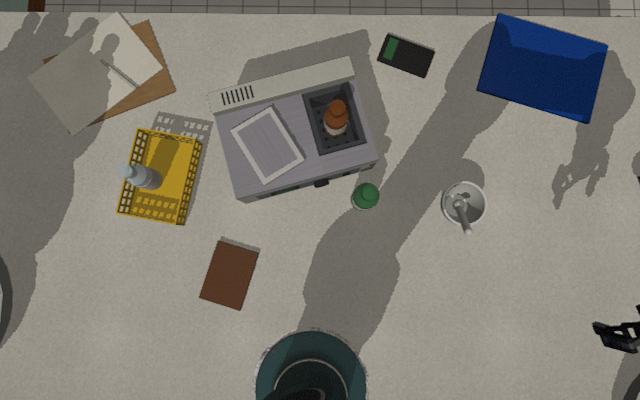

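The top view shows the bath turned by about 15°. The amber bottle is in the well at (337,112), and the grey framed cover is on the deck at (268,145). The basket is at (160,175) with the clear bottle at its lower left (145,178). The green bottle is at (366,196) and the mortar at (463,204).

Things that could be mistaken for the targets:
- **Cover:** brown plate (229,275), blue tray (545,70), clipboard (105,70) and black box (406,55). I choose the grey metal plate on the deck.
- **Bottle:** green (366,196), clear (145,178) and the bottles on the racks. I choose the amber one in the well.

```bash
cat > h.py <<'E'
import numpy as np,cv2
def load(n): return dict(np.load(n+".npz"))
def cloud(c):
    h,w=c["depth"].shape; u,v=np.meshgrid(np.arange(w),np.arange(h)); K=c["mtx"];d=c["depth"]
    p=np.stack([(u-K[0,2])/K[0,0]*d,(v-K[1,2])/K[1,1]*d,d],-1)
    return p@c["orientation"].T+c["eye"]
def ray(c,uv,z):
    K=c["mtx"]; uv=np.atleast_2d(uv).astype(float)
    d=np.c_[(uv[:,0]-K[0,2])/K[0,0],(uv[:,1]-K[1,2])/K[1,1],np.ones(len(uv))]@c["orientation"].T
    t=(z-c["eye"][2])/d[:,2]; return c["eye"]+d*t[:,None]
def proj(c,p):
    q=(np.atleast_2d(p)-c["eye"])@c["orientation"]; q=q/q[:,2:]; return (q@c["mtx"].T)[:,:2]
E
python3 - <<'E'
from h import *
t=load("top0");s=load("scene0")
for n,c,(x0,x1,y0,y1) in(("t",t,(110,390,50,220)),("s",s,(230,560,160,320))):
    cv2.imwrite(f"pics/{n}crop.png",cv2.resize(c["frame"][y0:y1,x0:x1,::-1],None,fx=2.4,fy=2.4,interpolation=cv2.INTER_CUBIC))
P=cloud(t);Q=cloud(s)
for (u,v) in [(268,145),(230,170),(285,90),(370,140),(337,103),(366,192),(463,204),(165,170),(145,172),(195,165)]: print("t",u,v,P[v,u].round(3))
for (u,v) in [(375,222),(288,218),(335,205),(360,275),(490,235),(518,195)]: print("s",u,v,Q[v,u].round(3))
E
```

```text
t 268 145 [0.577 0.1   0.137]
t 230 170 [0.52  0.186 0.129]
t 285 90 [0.701 0.062 0.153]
t 370 140 [ 0.594 -0.135  0.126]
t 337 103 [ 0.657 -0.055  0.192]
t 366 192 [ 0.469 -0.122  0.15 ]
t 463 204 [ 0.455 -0.379  0.039]
t 165 170 [0.541 0.386 0.006]
t 145 172 [0.519 0.392 0.102]
t 195 165 [0.552 0.302 0.023]
s 375 222 [0.592 0.103 0.137]
s 288 218 [ 0.651 -0.058  0.19 ]
s 335 205 [0.509 0.033 0.125]
s 360 275 [0.75  0.054 0.146]
s 490 235 [0.46  0.406 0.003]
s 518 195 [0.522 0.408 0.148]
```

View pics/tcrop.png

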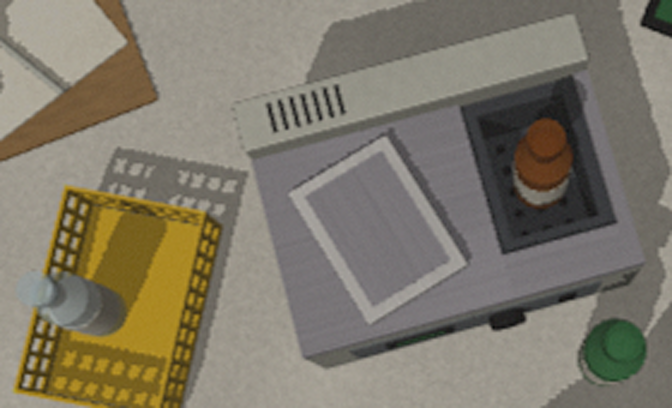

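View pics/scrop.png

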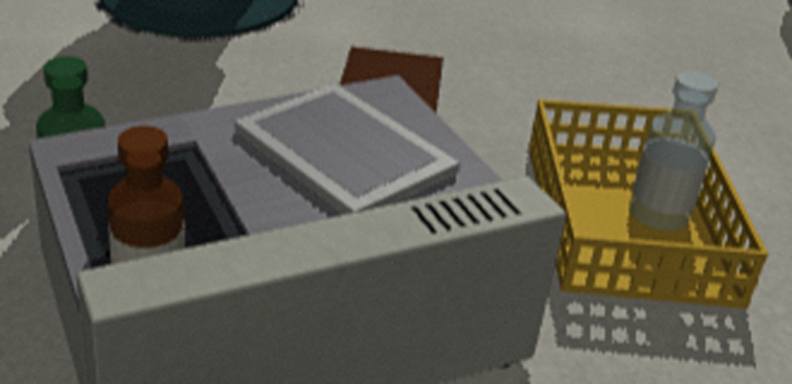

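The crops confirm the choice. The amber disc stopper is clear to grip, and the grey plate with a light rim lies wholly on the deck, skewed to the bath. Now I'll measure poses.

```bash
python3 - <<'E'
from h import *
t=load("top0");s=load("scene0")
P=cloud(t);Q=cloud(s)
def rect(M,lo,hi,box,name):
    m=(M[...,2]>lo)&(M[...,2]<hi)&(M[...,0]>box[0])&(M[...,0]<box[1])&(M[...,1]>box[2])&(M[...,1]<box[3])
    m=cv2.morphologyEx(m.astype(np.uint8),cv2.MORPH_OPEN,np.ones((3,3)))
    n,l,st,_=cv2.connectedComponentsWithStats(m); k=1+st[1:,4].argmax(); m=l==k
    p=M[m]; r=cv2.minAreaRect((p[:,:2]*1000).astype(np.float32))
    print(name,m.sum(),"c",np.round(r[0],1),"size",np.round(r[1],1),"ang",round(r[2],2),"z",np.median(p[:,2]).round(4),p[:,2].std().round(4)); return m,p
for nm,M in(("t",P),("s",Q)):
    rect(M,.1455,.157,(.55,.85,-.2,.3),nm+" housing")
    rect(M,.132,.1425,(.45,.72,0,.22),nm+" cover")
    rect(M,.118,.130,(.40,.75,-.25,.3),nm+" deck")
    m,p=rect(M,.182,.2,(.55,.75,-.15,.05),nm+" amber top"); print(p.mean(0).round(4))
    m,p=rect(M,.05,.066,(.4,.75,.22,.55),nm+" basket rim")
    m,p=rect(M,.138,.155,(.4,.65,.3,.5),nm+" stock top");print(p.mean(0).round(4))
    m,p=rect(M,.138,.16,(.4,.52,-.2,-.05),nm+" reagent top");print(p.mean(0).round(4))
E
```

```text
t housing 3154 c [718.1  70.7] size [ 51.  339.8] ang 16.25 z 0.1511 0.0015
t cover 3082 c [577.8 100.9] size [150.2 110.1] ang 32.62 z 0.1386 0.0015
t deck 7134 c [599.  36.] size [202.  340.8] ang 16.14 z 0.1259 0.0025
t amber top 223 c [648.7 -56.1] size [35.3 32.6] ang 0.44 z 0.1911 0.002
[ 0.6482 -0.056   0.1909]
t basket rim 232 c [490.6 315. ] size [  7.3 182.1] ang 79.95 z 0.0603 0.0033
t stock top 211 c [514.7 415.8] size [32.1 34.2] ang 0.35 z 0.15 0.0032
[0.5148 0.4136 0.1492]
t reagent top 238 c [ 469.3 -130.1] size [35.8 36.7] ang 1.13 z 0.1511 0.0023
[ 0.4693 -0.1295  0.1509]
s housing 4392 c [718.6  69.9] size [ 53.4 339.8] ang 16.12 z 0.1494 0.001
s cover 2608 c [579.3 100.6] size [150.3 112.5] ang 32.16 z 0.1368 0.0011
s deck 1917 c [587.5  23.7] size [175.1 130.4] ang 15.04 z 0.1244 0.0016
s amber top 259 c [650.9 -56.7] size [34.3 34.3] ang 16.35 z 0.1891 0.0021
[ 0.6538 -0.0569  0.1884]
s basket rim 723 c [558.5 376.6] size [151.6 148.7] ang 79.91 z 0.0578 0.0032
s stock top 179 c [515.5 414.5] size [33.  35.4] ang 85.78 z 0.1477 0.0033
[0.5206 0.4125 0.1462]
s reagent top 200 c [ 471.2 -131. ] size [38.1 36. ] ang 4.18 z 0.1488 0.0035
[ 0.476  -0.1299  0.1471]
```

```bash
cat >> h.py <<'E'
TH=np.deg2rad(16.2); BR=np.array([[np.cos(TH),-np.sin(TH)],[np.sin(TH),np.cos(TH)]]); BO=np.array([.6082,.0385])
def b2w(x,y): return BO+BR@np.array([x,y])/1000
def w2b(p): return (BR.T@(np.array(p[:2])-BO))*1000
def delta(o,target):
    R=np.array(o["eef_rot"]); return R.T@(np.array(target)-np.array(o["ee_pos"]))
def st():
    from cell import arm
    o=arm.get_obs(); R=np.array(o["eef_rot"]); 
    print("t",round(o["time_s"],2),"pos",np.round(o["ee_pos"],4),"a",np.rad2deg(np.arctan2(R[1,1],R[0,1])).round(2),"tilt",np.round(R[:2,0],3),"bath",w2b(o["ee_pos"]).round(1),"F",np.round(o["contact_force"],2),"op",round(o["opening"],3),"q",np.round(o["joint_pos"],2))
    return o
E
python3 - <<'E'
from h import *
t=load("top0");s=load("scene0")
Q=cloud(s);P=cloud(t)
m=(np.linalg.norm(Q[...,:2]-[.219,-.585],axis=-1)<.09)&(Q[...,2]>.12)
p=Q[m]; print("tips z",np.sort(p[:,2])[:15].round(4)); R=np.array([[.351,-.936],[-.936,-.351]])
for lo in np.arange(.2,.36,.01):
    k=p[(p[:,2]>=lo)&(p[:,2]<lo+.01)]
    if len(k): l=(k[:,:2]-[.219,-.585])@R.T; print(lo.round(2),len(k),(l.min(0)*1000).round(),(l.max(0)*1000).round())
# basket mask by colour
for n,c in(("t",t),("s",s)):
    hsv=cv2.cvtColor(c["frame"],cv2.COLOR_RGB2HSV); mk=cv2.inRange(hsv,(18,130,60),(32,255,255))
    M=cloud(c); mm=(mk>0)&(M[...,1]>.2)&(M[...,1]<.6)&(M[...,0]>.3)&(M[...,0]<.8)
    q=M[mm]; 
    for zz,(lo,hi) in dict(floor=(-.01,.015),rim=(.045,.07),all=(-.01,.07)).items():
        w=q[(q[:,2]>lo)&(q[:,2]<hi)]; r=cv2.minAreaRect((w[:,:2]*1000).astype(np.float32)); print(n,zz,len(w),np.round(r[0],1),np.round(r[1],1),round(r[2],1),np.median(w[:,2]).round(4))
print("seat",b2w(12,-97),"bottle",w2b([.6498,-.0564]),"cover",w2b([.5785,.1007]))
o=st(); print("delta to bottle above",delta(o,[.6498,-.0564,.256]).round(4))
E
```

```text
tips z [0.2435 0.2442 0.2445 0.2447 0.2455 0.2456 0.2457 0.2457 0.2461 0.2463
 0.2466 0.2466 0.2469 0.2471 0.2475]
0.24 25 [-49. -16.] [54. 10.]
0.25 61 [-55. -16.] [57.  5.]
0.26 59 [-55. -15.] [57. 11.]
0.27 63 [-55. -15.] [57. 10.]
0.28 71 [-63. -18.] [73. 11.]
0.29 162 [-73. -17.] [75. 15.]
0.3 193 [-72. -22.] [74. 12.]
0.31 221 [-71. -22.] [72. 14.]
0.32 220 [-70. -24.] [71.  9.]
0.33 296 [-68. -25.] [69.  4.]
0.34 282 [-67. -19.] [69. 12.]
0.35 107 [-37. -39.] [38.  4.]
t floor 3631 [579.9 416.9] [397.5 255.5] 15.5 0.0054
t rim 738 [519.3 384.3] [153.3 219.5] 79.6 0.0605
t all 5001 [580.1 416. ] [397.5 257.4] 15.5 0.0064
s floor 2257 [552.  408.8] [494.8 251.1] 7.1 0.0038
s rim 1008 [519.8 383.5] [151.4 227.4] 79.8 0.0576
s all 4494 [552.1 408.7] [494.8 251.4] 7.1 0.0147
seat [ 0.64678566 -0.05130059] bottle [  13.47196136 -102.73790078] cover [-11.16747567  68.0163031 ]
t 0.1 pos [ 0.2194 -0.5849  0.2557] a -69.44 tilt [-0.     0.001] bath [-547.3 -490.2] F [ 0.07 -0.56  0.18] op 1.0 q [ 1.17  0.42 -0.01  1.61  0.    1.11 -0.05]
delta to bottle above [ 1.000e-04 -3.437e-01 -5.886e-01]
```

Call:
apply_moves --commands '[[[0,-0.0202,-0.0346,0,0,0,-1],[0,-0.0202,-0.0346,0,0,0,-1],[0,-0.0202,-0.0346,0,0,0,-1],[0,-0.0202,-0.0346,0,0,0,-1],[0,-0.0202,-0.0346,0,0,0,-1],[0,-0.0202,-0.0346,0,0,0,-1],[0,-0.0202,-0.0346,0,0,0,-1],[0,-0.0202,-0.0346,0,0,0,-1],[0,-0.0202,-0.0346,0,0,0,-1],[0,-0.0202,-0.0346,0,0,0,-1],[0,-0.0202,-0.0346,0,0,0,-1],[0,-0.0202,-0.0346,0,0,0,-1],[0,-0.0202,-0.0346,0,0,0,-1],[0,-0.0202,-0.0346,0,0,0,-1],[0,-0.0202,-0.0346,0,0,0,-1],[0,-0.0202,-0.0346,0,0,0,-1],[0,-0.0202,-0.0346,0,0,0,-1]]]' --newtons 40

```text
time_s: 1.8
ee_pos: [0.6503, -0.0558, 0.2559]
eef_rot: [[-0.001, 0.351, -0.936], [0.0, -0.936, -0.351], [-1.0, -0.0, 0.001]]
contact_force: [0.3, -0.1, 1.1]
opening: 1.003
```

Call:
apply_moves --commands '[[[0,0,0,-8.56,0,0,-1],[0,0,0,-8.56,0,0,-1],[0,0,0,-8.56,0,0,-1],[0,0,0,-8.56,0,0,-1],[0,0,0,-8.56,0,0,-1],[0,0,0,-8.56,0,0,-1],[0,0,0,-8.56,0,0,-1],[0,0,0,-8.56,0,0,-1],[0,0,0,-8.56,0,0,-1],[0,0,0,-8.56,0,0,-1],[0,0,0,0,0,0,-1]]]'

```text
time_s: 2.9
ee_pos: [0.6494, -0.0573, 0.2558]
eef_rot: [[-0.001, 0.96, 0.281], [0.0, 0.281, -0.96], [-1.0, -0.001, -0.001]]
contact_force: [-0.1, -0.0, 0.4]
opening: 1.002
```

```bash
python3 - <<'E'
from h import *
o=st(); print(delta(o,[.6502,-.0566,.185]).round(4))
E
```

```text
t 2.9 pos [ 0.6494 -0.0573  0.2558] a 16.31 tilt [-0.001  0.   ] bath [  12.9 -103.5] F [-0.12 -0.02  0.37] op 1.002 q [ 0.46  0.53 -0.6   1.52  0.31  1.18  0.09]
[ 0.0708  0.001  -0.0004]
```

Call:
apply_moves --commands '[[[0.02,0.001,0,0,0,0,-1],[0.02,0,0,0,0,0,-1],[0.02,0,0,0,0,0,-1],[0.011,0,0,0,0,0,-1],[0,0,0,0,0,0,-1],[0,0,0,0,0,0,1],[0,0,0,0,0,0,1],[0,0,0,0,0,0,1],[0,0,0,0,0,0,1],[0,0,0,0,0,0,1],[0,0,0,0,0,0,1],[0,0,0,0,0,0,1],[0,0,0,0,0,0,1]]]' --newtons 50

```text
time_s: 4.2
ee_pos: [0.6509, -0.0569, 0.1861]
eef_rot: [[0.001, 0.961, 0.278], [-0.0, 0.278, -0.961], [-1.0, 0.001, 0.0]]
contact_force: [-1.8, -0.4, 4.8]
opening: 0.394
```

```bash
python3 - <<'E'
from h import *
from cell import arm
o=st(); c=arm.camera("scene"); cv2.imwrite("pics/grasp1.png",cv2.resize(c["frame"][120:320,200:420,::-1],None,fx=2.8,fy=2.8))
E
```

```text
t 4.2 pos [ 0.6509 -0.0569  0.1861] a 16.14 tilt [ 0.001 -0.   ] bath [  14.4 -103.5] F [-1.8  -0.37  4.83] op 0.394 q [ 0.44  0.6  -0.57  1.59  0.36  1.06  0.05]
```

View pics/grasp1.png

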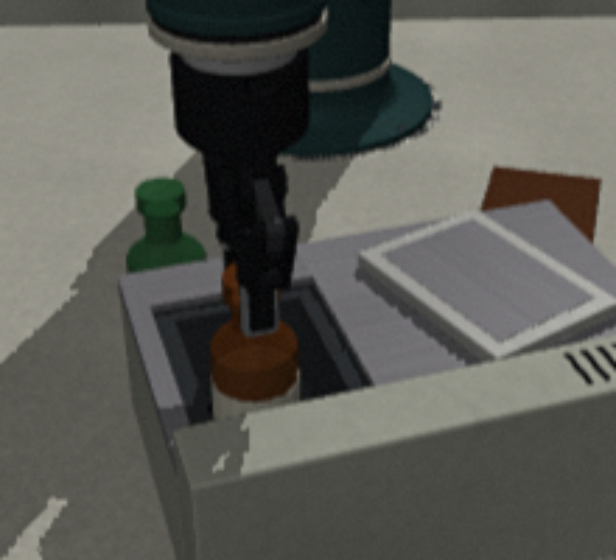

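The pads hold the stopper, with the neck hidden behind the near finger at (262,300). The opening of 0.39, about 34 mm, fits the 36 mm disc. Lifting.

Call:
apply_moves --commands '[[[-0.01,0,0,0,0,0,1],[-0.02,0,0,0,0,0,1],[-0.02,0,0,0,0,0,1],[-0.02,0,0,0,0,0,1],[-0.02,0,0,0,0,0,1],[-0.02,0,0,0,0,0,1],[-0.02,0,0,0,0,0,1],[-0.01,0,0,0,0,0,1],[0,0,0,0,0,0,1]]]'

```text
time_s: 5.15
ee_pos: [0.6509, -0.0567, 0.3267]
eef_rot: [[0.002, 0.961, 0.278], [-0.0, 0.278, -0.961], [-1.0, 0.002, 0.001]]
contact_force: [-0.1, 0.0, -2.5]
opening: 0.391
```

```bash
python3 - <<'E'
from h import *
from cell import arm
o=st(); print(delta(o,[.583,.352,.326]).round(4))
c=arm.camera("scene"); cv2.imwrite("pics/lift1.png",c["frame"][:,:,::-1])
P=cloud(c); m=(np.linalg.norm(P[...,:2]-np.array(o["ee_pos"])[:2],axis=-1)<.035)&(P[...,2]>.155)
hsv=cv2.cvtColor(c["frame"],cv2.COLOR_RGB2HSV); q=P[m]; print(np.percentile(q[:,2],[0,1,3,50]),len(q))
E
```

```text
t 5.15 pos [ 0.6509 -0.0567  0.3267] a 16.15 tilt [ 0.002 -0.   ] bath [  14.5 -103.3] F [-0.09  0.04 -2.49] op 0.391 q [ 0.46  0.48 -0.61  1.44  0.28  1.31  0.11]
[ 0.0005  0.0485 -0.4115]
[0.19031353 0.19357521 0.19807167 0.28922962] 3831
```

View pics/lift1.png

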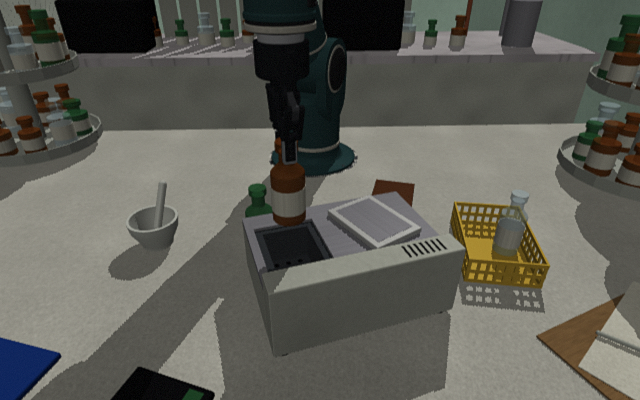

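The bottle hangs upright at (289,195), with its foot at z≈0.190 by depth, so the foot is 136 mm below the TCP. The basket is clear. Carrying it over.

Call:
apply_moves --commands '[[[0,0.0015,-0.013,0,0,0,1],[0,0.003,-0.025,0,0,0,1],[0,0.0035,-0.03,0,0,0,1],[0,0.0035,-0.03,0,0,0,1],[0,0.0035,-0.03,0,0,0,1],[0,0.0035,-0.03,0,0,0,1],[0,0.0035,-0.03,0,0,0,1],[0,0.0035,-0.03,0,0,0,1],[0,0.0035,-0.03,0,0,0,1],[0,0.0035,-0.03,0,0,0,1],[0,0.0035,-0.03,0,0,0,1],[0,0.0035,-0.03,0,0,0,1],[0,0.0035,-0.03,0,0,0,1],[0,0.003,-0.025,0,0,0,1],[0,0.002,-0.018,0,0,0,1],[0,0,0,0,0,0,1],[0,0,0,0,0,0,1]]]'

```text
time_s: 6.9
ee_pos: [0.5815, 0.3519, 0.3243]
eef_rot: [[-0.001, 0.96, 0.28], [-0.001, 0.28, -0.96], [-1.0, -0.001, 0.0]]
contact_force: [0.3, -0.2, -1.6]
opening: 0.391
```

```bash
python3 - <<'E'
from h import *
from cell import arm
o=st(); print(delta(o,[.583,.352,.1425]).round(4))
c=arm.camera("scene"); cv2.imwrite("pics/over.png",cv2.resize(c["frame"][50:330,380:600,::-1],None,fx=2,fy=2))
P=cloud(c); m=(np.linalg.norm(P[...,:2]-np.array(o["ee_pos"])[:2],axis=-1)<.035)&(P[...,2]>.12)
q=P[m]; print(np.percentile(q[:,2],[0,1,3,50]),len(q))
E
```

```text
t 6.9 pos [0.5815 0.3519 0.3243] a 16.24 tilt [-0.001 -0.001] bath [ 61.8 308.4] F [ 0.35 -0.19 -1.57] op 0.391 q [-0.14  0.55 -0.69  1.36  0.35  1.35 -0.55]
[0.1818 0.0018 0.0003]
[0.18738265 0.19176857 0.19765702 0.32739619] 4819
```

View pics/over.png

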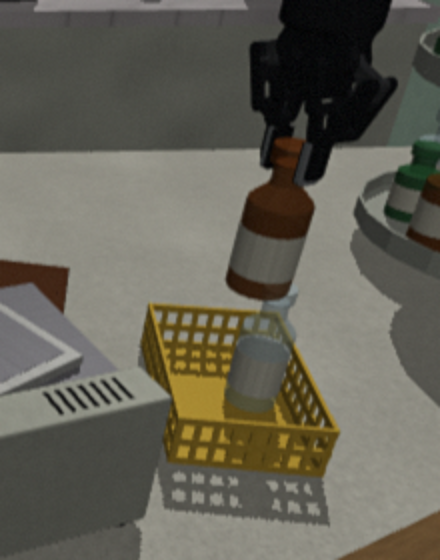

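```bash
cat >> h.py <<'E'
from scipy.optimize import least_squares
def axis(P,c0,z0,z1,r,rad=.05):
    m=(np.linalg.norm(P[...,:2]-np.array(c0),axis=-1)<rad)&(P[...,2]>z0)&(P[...,2]<z1); q=P[m]
    f=lambda a: np.hypot(q[:,0]-a[0]-a[2]*(q[:,2]-z0),q[:,1]-a[1]-a[3]*(q[:,2]-z0))-r
    s=least_squares(f,[c0[0],c0[1],0,0],loss="soft_l1",f_scale=.003)
    print(len(q),"base",s.x[:2].round(4),"tilt deg",np.rad2deg(s.x[2:]).round(2),"rms",np.sqrt((f(s.x)**2).mean()).round(4)); return s.x
E
python3 - <<'E'
from h import *
from cell import arm
for n in("scene","top"):
    c=arm.camera(n);P=cloud(c); print(n); axis(P,[.5815,.3519],.2,.265,.028); axis(P,[.516,.414],.06,.09,.027)
    axis(P,[.5815,.3519],.305,.33,.018,.03)
cv2.imwrite("pics/over_t.png",cv2.resize(c["frame"][60:260,60:280,::-1],None,fx=2.8,fy=2.8))
E
```

```text
scene
1123 base [0.5805 0.3508] tilt deg [0.46 0.37] rms 0.001
343 base [0.516  0.4158] tilt deg [-2.26 -0.03] rms 0.0026
461 base [0.5859 0.3542] tilt deg [ 3.46 -2.68] rms 0.0057
top
236 base [0.5811 0.3509] tilt deg [-0.06  0.47] rms 0.0006
0 base [0.516 0.414] tilt deg [0. 0.] rms nan
61 base [0.5888 0.3534] tilt deg [-9.62  2.33] rms 0.002h.py:28: RuntimeWarning: Mean of empty slice.
  print(len(q),"base",s.x[:2].round(4),"tilt deg",np.rad2deg(s.x[2:]).round(2),"rms",np.sqrt((f(s.x)**2).mean()).round(4)); return s.x
  ret = ret.dtype.type(ret / rcount)
```

View pics/over_t.png

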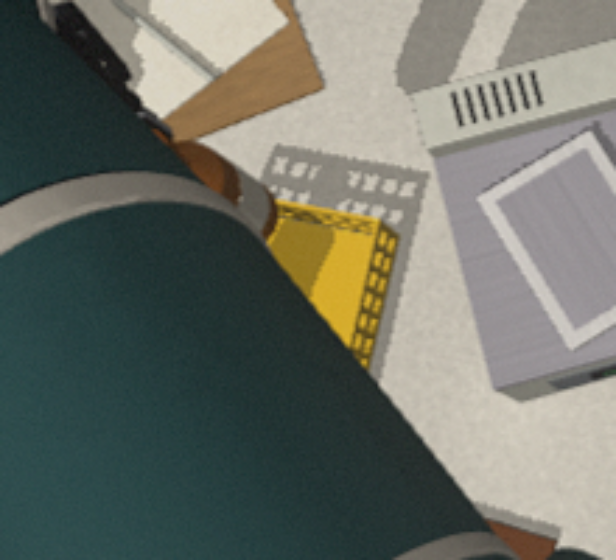

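The bottle is upright within 0.5° by the body-axis fit in both views. The lean in the image is perspective. Lowering.

Call:
apply_moves --commands '[[[0.01,0.001,0,0,0,0,1],[0.015,0.001,0,0,0,0,1],[0.02,0,0,0,0,0,1],[0.02,0,0,0,0,0,1],[0.02,0,0,0,0,0,1],[0.02,0,0,0,0,0,1],[0.02,0,0,0,0,0,1],[0.02,0,0,0,0,0,1],[0.015,0,0,0,0,0,1],[0.01,0,0,0,0,0,1],[0.005,0,0,0,0,0,1],[0,0,0,0,0,0,1],[0,0,0,0,0,0,1]]]'

```text
time_s: 8.35
ee_pos: [0.5845, 0.3521, 0.151]
eef_rot: [[0.001, 0.961, 0.278], [0.001, 0.278, -0.961], [-1.0, 0.001, -0.0]]
contact_force: [0.5, -0.1, -2.2]
opening: 0.394
```

Call:
apply_moves --commands '[[[0.002,0,0,0,0,0,1],[0.002,0,0,0,0,0,1],[0.002,0,0,0,0,0,1],[0,0,0,0,0,0,1]]]'

```text
time_s: 8.75
ee_pos: [0.5841, 0.3518, 0.144]
eef_rot: [[-0.0, 0.961, 0.278], [-0.0, 0.278, -0.961], [-1.0, -0.0, 0.0]]
contact_force: [0.1, 0.6, -2.2]
opening: 0.395
```

```bash
python3 - <<'E'
from h import *
from cell import arm
o=st()
c=arm.camera("scene"); cv2.imwrite("pics/low.png",cv2.resize(c["frame"][100:330,400:600,::-1],None,fx=2.5,fy=2.5))
P=cloud(c); axis(P,[.5815,.3519],.02,.075,.028)
E
```

```text
t 8.75 pos [0.5841 0.3518 0.144 ] a 16.16 tilt [-0. -0.] bath [ 64.3 307.5] F [ 0.13  0.59 -2.23] op 0.395 q [-0.17  0.71 -0.62  1.53  0.46  1.05 -0.63]
783 base [0.603  0.3517] tilt deg [-21.07   0.03] rms 0.0065
```

View pics/low.png

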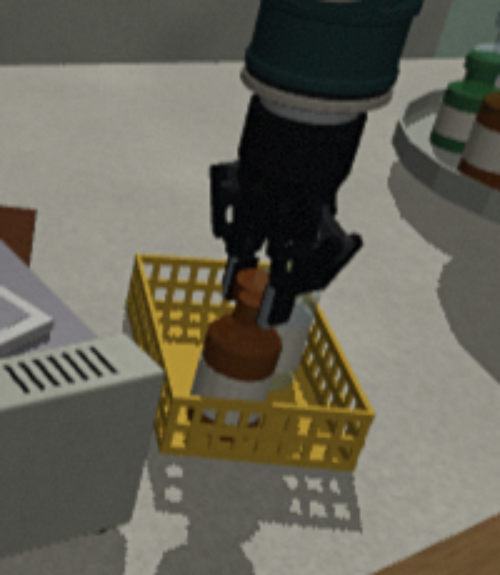

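The bottle is inside the basket at (240,340), still carried at −2.2 N. The axis fit is spoilt here by the basket wall. I estimate about 3–4 mm to the floor and will creep down.

Call:
apply_moves --commands '[[[0.001,0,0,0,0,0,1],[0.001,0,0,0,0,0,1],[0.001,0,0,0,0,0,1],[0,0,0,0,0,0,1]]]'

```text
time_s: 9.2
ee_pos: [0.5842, 0.3518, 0.1411]
eef_rot: [[-0.0, 0.96, 0.278], [-0.0, 0.278, -0.96], [-1.0, -0.0, 0.0]]
contact_force: [0.1, 0.2, -2.5]
opening: 0.393
```

Call:
apply_moves --commands '[[[0.001,0,0,0,0,0,1],[0,0,0,0,0,0,1]]]'

```text
time_s: 9.4
ee_pos: [0.5843, 0.3519, 0.1403]
eef_rot: [[0.0, 0.96, 0.278], [0.0, 0.278, -0.96], [-1.0, 0.0, -0.0]]
contact_force: [0.9, 0.8, -2.0]
opening: 0.393
```

Call:
apply_moves --commands '[[[0.001,0,0,0,0,0,1],[0,0,0,0,0,0,1]]]'

```text
time_s: 9.6
ee_pos: [0.5844, 0.3523, 0.1402]
eef_rot: [[0.001, 0.96, 0.278], [0.001, 0.278, -0.96], [-1.0, 0.001, -0.001]]
contact_force: [-2.2, -1.4, 8.1]
opening: 0.392
```

It's on the floor: vertical force jumped to +8 N. Release and rise.

Call:
apply_moves --commands '[[[0,0,0,0,0,0,0.1],[0,0,0,0,0,0,-0.1],[0,0,0,0,0,0,-0.4],[0,0,0,0,0,0,-0.4],[-0.005,0,0,0,0,0,-0.4],[-0.015,0,0,0,0,0,-0.4],[-0.02,0,0,0,0,0,-0.4],[-0.03,0,0,0,0,0,-0.4],[-0.03,0,0,0,0,0,-0.4],[-0.03,0,0,0,0,0,-0.4],[0,0,0,0,0,0,-0.4]]]'

```text
time_s: 10.7
ee_pos: [0.5851, 0.3531, 0.2751]
eef_rot: [[0.006, 0.96, 0.278], [0.004, 0.278, -0.96], [-1.0, 0.007, -0.002]]
contact_force: [-0.8, 0.6, -0.1]
opening: 0.698
```

```bash
python3 - <<'E'
from h import *
from cell import arm
o=st()
c=arm.camera("scene"); cv2.imwrite("pics/rel.png",cv2.resize(c["frame"][100:330,380:600,::-1],None,fx=2.5,fy=2.5))
P=cloud(c); 
m=(np.linalg.norm(P[...,:2]-[.5835,.352],axis=-1)<.03)&(P[...,2]>.13)&(P[...,2]<.155);q=P[m];print(len(q),q.mean(0),q[:,2].max())
axis(P,[.5835,.352],.068,.092,.028); axis(P,[.516,.415],.065,.09,.027)
E
```

```text
t 10.7 pos [0.5851 0.3531 0.2751] a 16.16 tilt [0.006 0.004] bath [ 65.6 308.5] F [-0.8   0.56 -0.14] op 0.698 q [-0.15  0.59 -0.68  1.42  0.38  1.26 -0.57]
258 [0.58856931 0.34877665 0.14040341] 0.14535750721565388
308 base [0.5823 0.3523] tilt deg [ 0.36 -0.22] rms 0.001
172 base [0.5156 0.4162] tilt deg [-1.75 -1.3 ] rms 0.0012
```

View pics/rel.png

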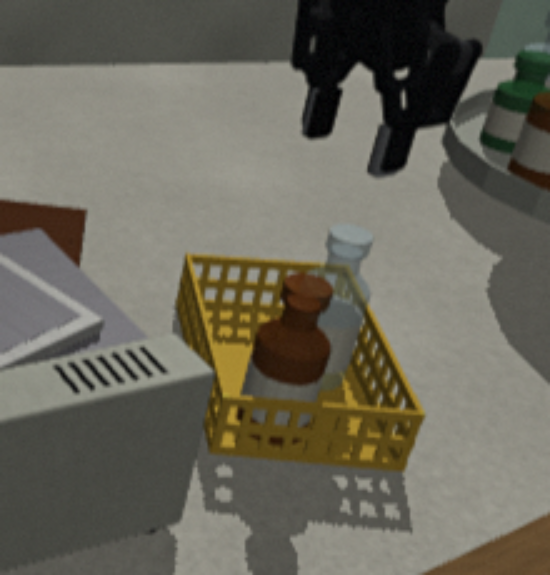

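The amber bottle stands upright at (300,340) in the crop (tilt <0.5°, top at 0.144), with the clear bottle still standing beside it. Next I'll go to the front of the deck with the jaws across and measure where the tips hang at this opening.

Call:
apply_moves --commands '[[[0,-0.0178,0.0231,0,0,0,-0.65],[0,-0.0178,0.0231,0,0,0,-0.65],[0,-0.0178,0.0231,0,0,0,-0.65],[0,-0.0178,0.0231,0,0,0,-0.65],[0,-0.0178,0.0231,0,0,0,-0.65],[0,-0.0178,0.0231,0,0,0,-0.65],[0,-0.0178,0.0231,0,0,0,-0.65],[0,-0.0178,0.0231,0,0,0,-0.65],[0,-0.0178,0.0231,0,0,0,-0.65],[0,-0.0178,0.0231,0,0,0,-0.65],[0,-0.0178,0.0231,0,0,0,-0.65],[0,0,0,0,0,0,-0.65]]]'

```text
time_s: 11.95
ee_pos: [0.4658, 0.05, 0.2692]
eef_rot: [[-0.001, 0.962, 0.274], [-0.002, 0.274, -0.962], [-1.0, -0.001, 0.001]]
contact_force: [-0.2, -0.1, -0.2]
opening: 0.83
```

Call:
apply_moves --commands '[[[0,0,0,8.18,0,0,-0.65],[0,0,0,8.18,0,0,-0.65],[0,0,0,8.18,0,0,-0.65],[0,0,0,8.18,0,0,-0.65],[0,0,0,8.18,0,0,-0.65],[0,0,0,8.18,0,0,-0.65],[0,0,0,8.18,0,0,-0.65],[0,0,0,8.18,0,0,-0.65],[0,0,0,8.18,0,0,-0.65],[0,0,0,8.18,0,0,-0.65],[0,0,0,8.18,0,0,-0.65],[0,0,0,0,0,0,-0.65]]]'

```text
time_s: 13.15
ee_pos: [0.4668, 0.0537, 0.2692]
eef_rot: [[-0.0, 0.276, -0.961], [0.0, -0.961, -0.276], [-1.0, -0.0, 0.0]]
contact_force: [-0.3, 0.1, 0.0]
opening: 0.823
```

```bash
python3 - <<'E'
from h import *
from cell import arm
o=st()
c=arm.camera("scene"); cv2.imwrite("pics/p1.png",c["frame"][:,:,::-1])
P=cloud(c); e=np.array(o["ee_pos"]); R=np.array(o["eef_rot"])
L=(P-e)@R; m=(abs(L[...,1])<.09)&(abs(L[...,2])<.05)&(L[...,0]<.04)&(L[...,0]>-.06)
q=L[m]*1000; print(np.sort(q[:,0])[-10:].round(1))
for lo in range(-30,30,6):
    k=q[(q[:,0]>=lo)&(q[:,0]<lo+6)]
    if len(k): print(lo,len(k),k[:,1].min().round(),k[:,1][k[:,1]<0].max().round(),k[:,1][k[:,1]>0].min().round(),k[:,1].max().round(),"z",k[:,2].min().round(),k[:,2].max().round())
E
```

```text
t 13.15 pos [0.4668 0.0537 0.2692] a -73.95 tilt [-0.  0.] bath [-131.6   54.1] F [-0.28  0.1   0.01] op 0.823 q [ 0.3   0.15 -0.52  1.96  0.09  1.06 -1.55]
[15.3 15.8 16.  16.2 16.4 16.8 16.9 16.9 16.9 18. ]
-30 77 -62.0 -35.0 36.0 65.0 z -15.0 11.0
-24 45 -51.0 -34.0 36.0 53.0 z -15.0 11.0
-18 56 -48.0 -34.0 35.0 50.0 z -13.0 10.0
-12 55 -48.0 -34.0 36.0 50.0 z -12.0 7.0
-6 59 -48.0 -34.0 36.0 50.0 z -13.0 8.0
0 56 -47.0 -33.0 36.0 50.0 z -13.0 9.0
6 45 -47.0 -33.0 36.0 49.0 z -13.0 10.0
12 31 -40.0 -34.0 37.0 43.0 z -13.0 10.0Traceback (most recent call last):
  File "<stdin>", line 10, in <module>
    return umr_maximum(a, axis, None, out, keepdims, initial, where)
ValueError: zero-size array to reduction operation maximum which has no identity
```

View pics/p1.png

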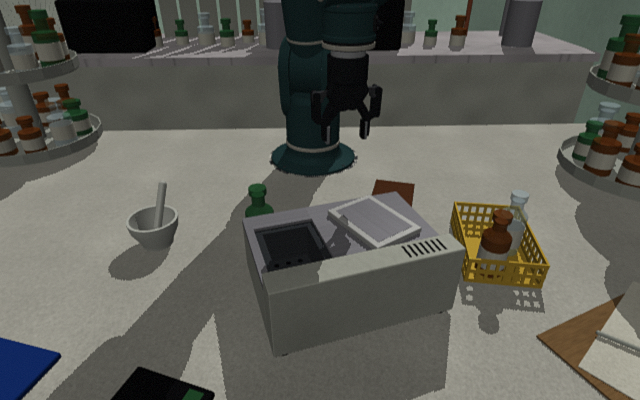

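The gripper is in front of the deck with both fingers clear, and the tips are 17 mm ahead of the TCP at this opening. I'll descend to TCP z≈0.146, which puts the tips about 4 mm above the deck.

Call:
apply_moves --commands '[[[0.02,0,0,0,0,0,-0.65],[0.025,0,0,0,0,0,-0.65],[0.025,0,0,0,0,0,-0.65],[0.025,0,0,0,0,0,-0.65],[0.02,0,0,0,0,0,-0.65],[0.008,0,0,0,0,0,-0.65],[0,0,0,0,0,0,-0.65],[0,0,0,0,0,0,-0.65]]]'

```text
time_s: 14.0
ee_pos: [0.4673, 0.0535, 0.147]
eef_rot: [[0.001, 0.28, -0.96], [0.0, -0.96, -0.28], [-1.0, 0.0, -0.001]]
contact_force: [-0.8, 0.7, 0.1]
opening: 0.826
```

```bash
python3 - <<'E'
from h import *
st()
E
```

```text
t 14.0 pos [0.4673 0.0535 0.147 ] a -73.73 tilt [0.001 0.   ] bath [-131.2   53.7] F [-0.85  0.68  0.13] op 0.826 q [ 0.24  0.33 -0.49  2.07  0.22  0.79 -1.66]
```

Call:
apply_moves --commands '[[[0.001,0,-0.005,0,0,0,-0.65],[0,0,-0.005,0,0,0,-0.65],[0,0,-0.005,0,0,0,-0.65],[0,0,-0.005,0,0,0,-0.65],[0,0,-0.005,0,0,0,-0.65],[0,0,-0.004,0,0,0,-0.65],[0,0,-0.004,0,0,0,-0.65],[0,0,-0.004,0,0,0,-0.65],[0,0,-0.004,0,0,0,-0.65],[0,0,-0.003,0,0,0,-0.65],[0,0,0,0,0,0,-0.65]]]'

```text
time_s: 15.1
ee_pos: [0.5074, 0.0654, 0.1446]
eef_rot: [[-0.005, 0.279, -0.96], [-0.001, -0.96, -0.279], [-1.0, -0.0, 0.005]]
contact_force: [-16.1, -3.0, 7.2]
opening: 0.819
```

```bash
cat >> h.py <<'E'
def cover(c,lo=.132,hi=.1425,box=(.45,.8,-.16,.25)):
    M=cloud(c)
    hsv=cv2.cvtColor(c["frame"],cv2.COLOR_RGB2HSV)
    m=(M[...,2]>lo)&(M[...,2]<hi)&(M[...,0]>box[0])&(M[...,0]<box[1])&(M[...,1]>box[2])&(M[...,1]<box[3])&(hsv[...,2]>90)
    B=(M[...,:2]-BO)@BR*1000
    m&=(B[...,0]<92)
    m=cv2.morphologyEx(m.astype(np.uint8),cv2.MORPH_OPEN,np.ones((3,3)))
    n,l,s,_=cv2.connectedComponentsWithStats(m); k=1+s[1:,4].argmax(); b=B[l==k]
    r=cv2.minAreaRect(b.astype(np.float32)); q=cv2.boxPoints(r)
    print("cover bath c",np.round(r[0],1),"size",np.round(r[1],1),"ang",round(r[2],2),"z",np.median(M[l==k][:,2]).round(4),"corners",q.round(0).tolist())
E
python3 - <<'E'
from h import *
from cell import arm
st()
c=arm.camera("scene"); cover(c); cv2.imwrite("pics/p2.png",cv2.resize(c["frame"][100:320,230:480,::-1],None,fx=2.5,fy=2.5))
E
```

```text
t 15.1 pos [0.5074 0.0654 0.1446] a -73.77 tilt [-0.005 -0.001] bath [-89.3  54. ] F [-16.09  -3.04   7.22] op 0.819 q [ 0.21  0.4  -0.47  1.98  0.25  0.82 -1.69]
cover bath c [16.4 67.1] size [126.3 110.5] ang 12.89 z 0.1369 corners [[-58.0, 107.0], [-33.0, -1.0], [90.0, 27.0], [66.0, 135.0]]
```

View pics/p2.png

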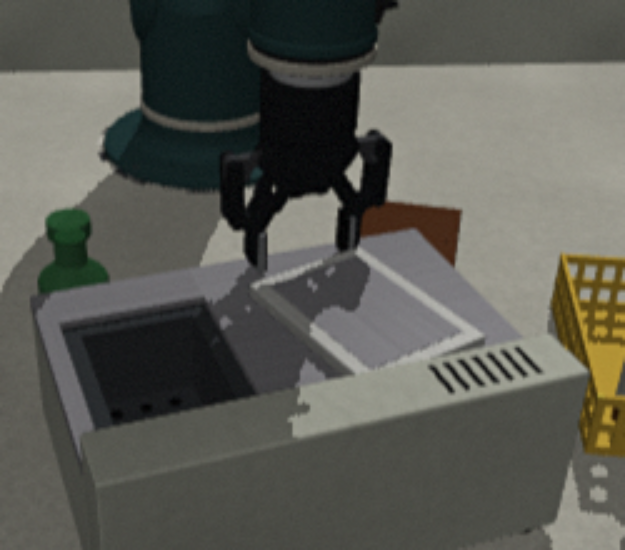

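The back-right corner has met the fence at bath (90,27), and 16 N builds up with the cover still 13° askew, so pushing straight on would wedge it. I'll back off and push the left edge toward −y with the jaws along x. The back finger touches first there, which squares the cover and moves its corner away from the fence.

Call:
apply_moves --commands '[[[0,0,0.01,0,0,0,-0.65],[0,0,0.015,0,0,0,-0.65],[-0.02,0,0,0,0,0,-0.65],[-0.04,0,0,0,0,0,-0.65],[0,-0.02,-0.023,0,0,0,-0.65],[0,-0.02,-0.023,0,0,0,-0.65],[0,-0.02,-0.023,0,0,0,-0.65],[0,-0.024,-0.0275,0,0,0,-0.65],[0,-0.024,-0.0275,0,0,0,-0.65],[0,0,0,0,0,0,-0.65]]]'

```text
time_s: 16.15
ee_pos: [0.5752, 0.2011, 0.2053]
eef_rot: [[0.001, 0.282, -0.959], [0.003, -0.959, -0.282], [-1.0, -0.002, -0.002]]
contact_force: [-0.7, 0.2, -1.1]
opening: 0.825
```

Call:
apply_moves --commands '[[[0,0,0,-8.18,0,0,-0.65],[0,0,0,-8.18,0,0,-0.65],[0,0,0,-8.18,0,0,-0.65],[0,0,0,-8.18,0,0,-0.65],[0,0,0,-8.18,0,0,-0.65],[0,0,0,-8.18,0,0,-0.65],[0,0,0,-8.18,0,0,-0.65],[0,0,0,-8.18,0,0,-0.65],[0,0,0,-8.18,0,0,-0.65],[0,0,0,-8.18,0,0,-0.65],[0,0,0,-8.18,0,0,-0.65],[0,0,0,0,0,0,-0.65]]]'

```text
time_s: 17.35
ee_pos: [0.5742, 0.1963, 0.2052]
eef_rot: [[0.0, 0.96, 0.28], [0.0, 0.28, -0.96], [-1.0, 0.0, -0.0]]
contact_force: [-0.1, -0.4, -0.7]
opening: 0.823
```

```bash
python3 - <<'E'
from h import *
from cell import arm
o=st(); print("to start",delta(o,[*b2w(10,162),.146]).round(4))
for n in("scene","top"):
    c=arm.camera(n); cover(c); cv2.imwrite(f"pics/p3{n}.png",cv2.resize(c["frame"][50:300,180:500,::-1],None,fx=2,fy=2))
E
```

```text
t 17.35 pos [0.5742 0.1963 0.2052] a 16.27 tilt [0. 0.] bath [ 11.4 161. ] F [-0.11 -0.37 -0.68] op 0.823 q [ 0.24  0.58 -0.86  1.69  0.48  1.1  -0.48]
to start [ 0.0592 -0.0014 -0.001 ]
cover bath c [ 0.  63.1] size [141.3 110. ] ang 13.96 z 0.1368 corners [[-82.0, 99.0], [-55.0, -7.0], [82.0, 27.0], [55.0, 134.0]]
cover bath c [12.3 41.5] size [152.8  60.4] ang 12.76 z 0.1385 corners [[-69.0, 54.0], [-56.0, -5.0], [93.0, 29.0], [80.0, 88.0]]
```

View pics/p3scene.png

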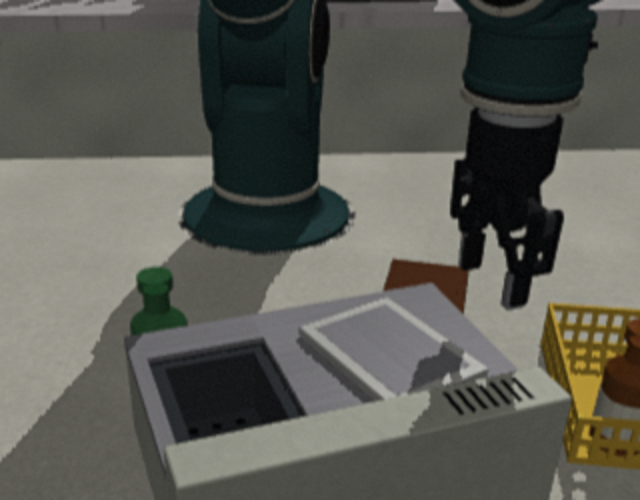

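View pics/p3top.png

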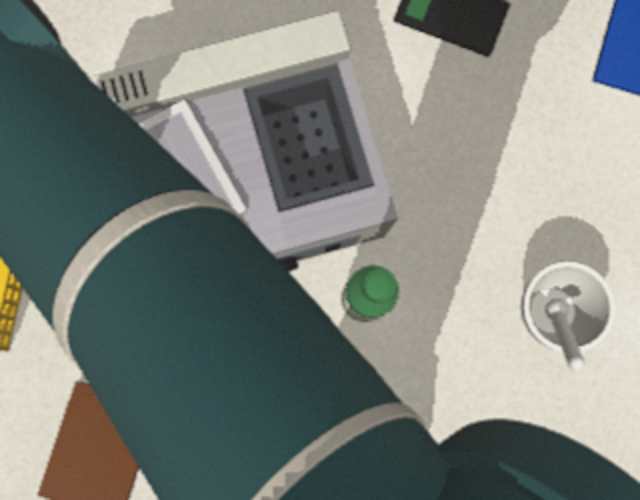

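Call:
apply_moves --commands '[[[0.02,-0.001,0,0,0,0,-0.65],[0.02,0,0,0,0,0,-0.65],[0.015,0,0,0,0,0,-0.65],[0.004,0,0,0,0,0,-0.65],[0,0,0.005,0,0,0,-0.65],[0,0,0.005,0,0,0,-0.65],[0,0,0.005,0,0,0,-0.65],[0,0,0.005,0,0,0,-0.65],[0,0,0.005,0,0,0,-0.65],[0,0,0.005,0,0,0,-0.65],[0,0,0.005,0,0,0,-0.65],[0,0,0.005,0,0,0,-0.65],[0,0,0.004,0,0,0,-0.65],[0,0,0,0,0,0,-0.65]]]'

```text
time_s: 18.85
ee_pos: [0.5856, 0.1535, 0.1462]
eef_rot: [[-0.0, 0.961, 0.277], [-0.0, 0.277, -0.961], [-1.0, -0.0, 0.0]]
contact_force: [-0.1, 0.1, 1.1]
opening: 0.825
```

```bash
python3 - <<'E'
from h import *
from cell import arm
o=st()
for n in("scene",):
    c=arm.camera(n); cover(c); cv2.imwrite(f"pics/p4{n}.png",cv2.resize(c["frame"][50:300,180:500,::-1],None,fx=2,fy=2))
E
```

```text
t 18.85 pos [0.5856 0.1535 0.1462] a 16.11 tilt [-0. -0.] bath [ 10.4 116.7] F [-0.12  0.08  1.11] op 0.825 q [ 0.28  0.64 -0.81  1.74  0.54  1.   -0.45]
cover bath c [-3.1 46. ] size [151.9 110.8] ang 4.02 z 0.1367 corners [[-83.0, 96.0], [-75.0, -15.0], [77.0, -4.0], [69.0, 107.0]]
```

View pics/p4scene.png

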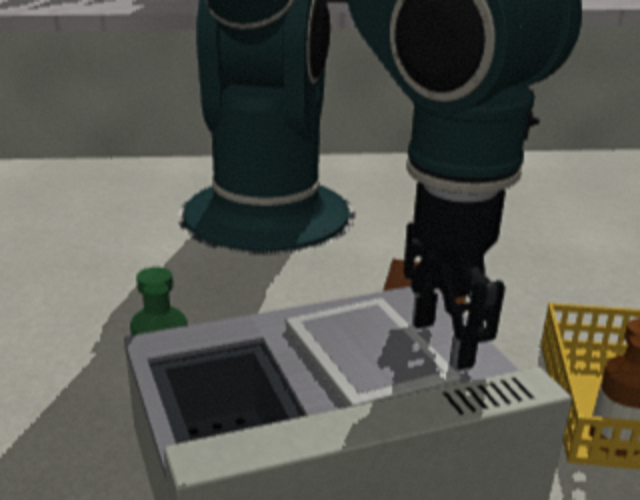

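Call:
apply_moves --commands '[[[0,0,0.005,0,0,0,-0.65],[0,0,0.005,0,0,0,-0.65],[0,0,0.005,0,0,0,-0.65],[0,0,0.003,0,0,0,-0.65],[0,0,0,0,0,0,-0.65]]]'

```text
time_s: 19.4
ee_pos: [0.5906, 0.1363, 0.1462]
eef_rot: [[-0.0, 0.961, 0.277], [-0.0, 0.277, -0.961], [-1.0, -0.0, 0.0]]
contact_force: [0.9, -0.5, -0.6]
opening: 0.824
```

```bash
python3 - <<'E'
from h import *
from cell import arm
o=st()
c=arm.camera("scene"); cover(c)
E
```

```text
t 19.4 pos [0.5906 0.1363 0.1462] a 16.11 tilt [-0. -0.] bath [10.4 98.8] F [ 0.94 -0.53 -0.61] op 0.824 q [ 0.31  0.65 -0.81  1.73  0.54  1.   -0.42]
cover bath c [-6.7 32.2] size [110.  151.8] ang 89.73 z 0.1368 corners [[-83.0, -22.0], [69.0, -23.0], [69.0, 87.0], [-82.0, 88.0]]
```

The cover is now square to the bath (−0.3°) with its centre at (−7, 32). It needs to go 19 mm toward the fence, so I'll push the front edge again.

Call:
apply_moves --commands '[[[0,0,-0.012,0,0,0,-0.65],[-0.03,0,0,0,0,0,-0.65],[-0.03,0,0,0,0,0,-0.65],[0,-0.025,0.015,0,0,0,-0.65],[0,-0.03,0.016,0,0,0,-0.65],[0,-0.03,0.016,0,0,0,-0.65],[0,-0.03,0.016,0,0,0,-0.65],[0,-0.02,0.016,0,0,0,-0.65],[0,0,0,0,0,0,-0.65]]]'

```text
time_s: 20.35
ee_pos: [0.4778, 0.0332, 0.2062]
eef_rot: [[-0.001, 0.961, 0.276], [-0.002, 0.276, -0.961], [-1.0, -0.001, 0.002]]
contact_force: [0.8, 0.7, 0.8]
opening: 0.825
```

Call:
apply_moves --commands '[[[0,0,0,8.18,0,0,-0.65],[0,0,0,8.18,0,0,-0.65],[0,0,0,8.18,0,0,-0.65],[0,0,0,8.18,0,0,-0.65],[0,0,0,8.18,0,0,-0.65],[0,0,0,8.18,0,0,-0.65],[0,0,0,8.18,0,0,-0.65],[0,0,0,8.18,0,0,-0.65],[0,0,0,8.18,0,0,-0.65],[0,0,0,8.18,0,0,-0.65],[0,0,0,8.18,0,0,-0.65],[0,0,0,0,0,0,-0.65]]]'

```text
time_s: 21.55
ee_pos: [0.4795, 0.0364, 0.2064]
eef_rot: [[0.0, 0.277, -0.961], [0.0, -0.961, -0.277], [-1.0, 0.0, -0.0]]
contact_force: [0.1, -0.3, -0.2]
opening: 0.826
```

```bash
python3 - <<'E'
from h import *
from cell import arm
o=st();print("to start",delta(o,[*b2w(-115,32),.146]).round(4))
c=arm.camera("scene"); cover(c)
E
```

```text
t 21.55 pos [0.4795 0.0364 0.2064] a -73.89 tilt [0. 0.] bath [-124.2   33.9] F [ 0.08 -0.26 -0.18] op 0.826 q [ 0.41  0.27 -0.63  2.    0.2   0.93 -1.61]
to start [ 0.0604  0.0019 -0.0091]
cover bath c [-6.7 32.5] size [109.4 152.4] ang 89.51 z 0.1368 corners [[-83.0, -22.0], [69.0, -23.0], [70.0, 87.0], [-82.0, 88.0]]
```

Call:
apply_moves --commands '[[[0.02,0.002,0,0,0,0,-0.65],[0.02,0,0,0,0,0,-0.65],[0.015,0,0,0,0,0,-0.65],[0.005,0,0,0,0,0,-0.65],[0,0,-0.008,0,0,0,-0.65],[0,0,-0.008,0,0,0,-0.65],[0,0,-0.006,0,0,0,-0.65],[0,0,-0.005,0,0,0,-0.65],[0,0,-0.005,0,0,0,-0.65],[0,0,-0.005,0,0,0,-0.65],[0,0,-0.005,0,0,0,-0.65],[0,0,-0.004,0,0,0,-0.65],[0,0,0,0,0,0,-0.65]]]'

```text
time_s: 22.9
ee_pos: [0.5247, 0.0462, 0.1463]
eef_rot: [[0.0, 0.279, -0.96], [0.0, -0.96, -0.279], [-1.0, -0.0, -0.0]]
contact_force: [-0.1, -0.4, -0.2]
opening: 0.824
```

```bash
python3 - <<'E'
from h import *
from cell import arm
o=st()
c=arm.camera("scene"); cover(c)
E
```

```text
t 22.9 pos [0.5247 0.0462 0.1463] a -73.82 tilt [0. 0.] bath [-78.1  30.7] F [-0.11 -0.37 -0.2 ] op 0.824 q [ 0.33  0.44 -0.58  1.94  0.32  0.85 -1.71]
cover bath c [ 5.5 32.3] size [109.4 143.6] ang 89.9 z 0.1369 corners [[-66.0, -22.0], [77.0, -22.0], [77.0, 87.0], [-66.0, 87.0]]
```

Front edge at x −66, so the centre is about 9. Pushing 4 mm more.

Call:
apply_moves --commands '[[[0,0,-0.002,0,0,0,-0.65],[0,0,-0.002,0,0,0,-0.65],[0,0,0,0,0,0,-0.65]]]'

```text
time_s: 23.25
ee_pos: [0.5281, 0.0471, 0.1462]
eef_rot: [[0.0, 0.279, -0.96], [0.0, -0.96, -0.279], [-1.0, -0.0, -0.0]]
contact_force: [-0.6, -0.8, 0.6]
opening: 0.829
```

```bash
python3 - <<'E'
from h import *
from cell import arm
o=st()
c=arm.camera("scene"); cover(c)
E
```

```text
t 23.25 pos [0.5281 0.0471 0.1462] a -73.82 tilt [0. 0.] bath [-74.5  30.6] F [-0.59 -0.82  0.58] op 0.829 q [ 0.32  0.45 -0.58  1.93  0.32  0.85 -1.71]
cover bath c [ 7.3 32.8] size [108.7 142.7] ang 89.18 z 0.1369 corners [[-65.0, -21.0], [78.0, -23.0], [79.0, 86.0], [-63.0, 88.0]]
```

Call:
apply_moves --commands '[[[0,0,-0.001,0,0,0,-0.65],[0,0,0,0,0,0,-0.65],[0,0,0.012,0,0,0,-0.65],[-0.03,0,0,0,0,0,-0.65],[-0.03,0,0,0,0,0,-0.65],[0,-0.02,-0.02,0,0,0,-0.65],[0,-0.025,-0.025,0,0,0,-0.65],[0,-0.025,-0.03,0,0,0,-0.65],[0,-0.02,-0.024,0,0,0,-0.65],[0,0,0,0,0,0,-0.65]]]'

```text
time_s: 24.3
ee_pos: [0.5877, 0.1618, 0.2062]
eef_rot: [[0.0, 0.282, -0.959], [0.002, -0.959, -0.282], [-1.0, -0.002, -0.001]]
contact_force: [-0.3, -0.3, 0.3]
opening: 0.822
```

Call:
apply_moves --commands '[[[0,0,0,-8.18,0,0,-0.65],[0,0,0,-8.18,0,0,-0.65],[0,0,0,-8.18,0,0,-0.65],[0,0,0,-8.18,0,0,-0.65],[0,0,0,-8.18,0,0,-0.65],[0,0,0,-8.18,0,0,-0.65],[0,0,0,-8.18,0,0,-0.65],[0,0,0,-8.18,0,0,-0.65],[0,0,0,-8.18,0,0,-0.65],[0,0,0,-8.18,0,0,-0.65],[0,0,0,-8.18,0,0,-0.65],[0,0,0,0,0,0,-0.65]]]'

```text
time_s: 25.5
ee_pos: [0.5869, 0.1573, 0.2061]
eef_rot: [[-0.0, 0.96, 0.281], [-0.0, 0.281, -0.96], [-1.0, -0.0, -0.0]]
contact_force: [-0.4, -0.9, -0.0]
opening: 0.828
```

```bash
python3 - <<'E'
from h import *
from cell import arm
o=st();print("to start",delta(o,[*b2w(12,112),.146]).round(4))
for n in("scene","top"):
    c=arm.camera(n); cover(c)
    # recess: deck edge, depth 
    P=cloud(c); B=(P[...,:2]-BO)@BR*1000
    m=(P[...,2]>.113)&(P[...,2]<.1215)&(B[...,0]>-80)&(B[...,0]<95)&(B[...,1]<-30)&(B[...,1]>-165)
    b=B[m]; print("ledge",len(b),np.percentile(b,[1,99],axis=0).round(1).tolist())
    cv2.imwrite(f"pics/p5{n}.png",cv2.resize(c["frame"][50:300,180:500,::-1],None,fx=2,fy=2))
E
```

```text
t 25.5 pos [0.5869 0.1573 0.2061] a 16.3 tilt [-0. -0.] bath [ 12.7 120. ] F [-0.41 -0.89 -0.04] op 0.828 q [ 0.37  0.62 -0.95  1.68  0.55  1.13 -0.46]
to start [ 0.0601 -0.0007  0.008 ]
cover bath c [ 7.6 32.2] size [140.3 109.9] ang 0.14 z 0.1368 corners [[-63.0, 87.0], [-62.0, -23.0], [78.0, -23.0], [78.0, 87.0]]
ledge 1030 [[-67.9, -153.8], [54.0, -39.0]]
cover bath c [60.  -6.7] size [57.9 34.8] ang 6.57 z 0.1381 corners [[29.0, 7.0], [33.0, -27.0], [91.0, -21.0], [87.0, 14.0]]
ledge 845 [[-63.9, -154.8], [90.4, -40.2]]
```

View pics/p5scene.png

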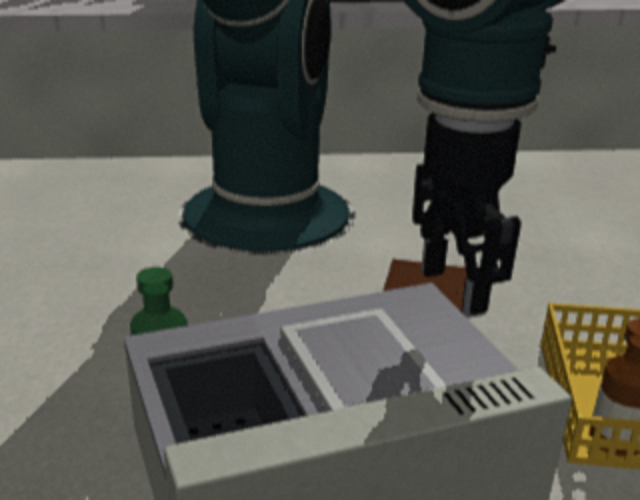

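Square at 0.1° with the front edge at x≈−62.5. The recess measures −64…−68 to 90, so the cover has about 3 mm of play each side. Pushing toward the well.

Call:
apply_moves --commands '[[[0.02,-0.0005,0,0,0,0,-0.65],[0.025,0,0,0,0,0,-0.65],[0.015,0,0,0,0,0,-0.65],[0,0,0.008,0,0,0,-0.65],[0,0,0.007,0,0,0,-0.65],[0,0,0.005,0,0,0,-0.65],[0,0,0.005,0,0,0,-0.65],[0,0,0.006,0,0,0,-0.65],[0,0,0.006,0,0,0,-0.65],[0,0,0.006,0,0,0,-0.65],[0,0,0.006,0,0,0,-0.65],[0,0,0.006,0,0,0,-0.65],[0,0,0.006,0,0,0,-0.65],[0,0,0.006,0,0,0,-0.65],[0,0,0.005,0,0,0,-0.65],[0,0,0,0,0,0,-0.65]]]'

```text
time_s: 27.2
ee_pos: [0.6072, 0.0876, 0.1461]
eef_rot: [[-0.0, 0.961, 0.277], [-0.001, 0.277, -0.961], [-1.0, -0.0, 0.0]]
contact_force: [0.1, 0.2, -1.2]
opening: 0.829
```

```bash
python3 - <<'E'
from h import *
from cell import arm
o=st()
for n in("scene",):
    c=arm.camera(n); cover(c)
    cv2.imwrite(f"pics/p6{n}.png",cv2.resize(c["frame"][50:300,180:500,::-1],None,fx=2,fy=2))
E
```

```text
t 27.2 pos [0.6072 0.0876 0.1461] a 16.09 tilt [-0.    -0.001] bath [12.7 47.4] F [ 0.05  0.22 -1.21] op 0.829 q [ 0.44  0.7  -0.9   1.71  0.62  1.04 -0.39]
cover bath c [  7.2 -19.5] size [109.7 141.7] ang 89.86 z 0.1368 corners [[-64.0, -74.0], [78.0, -75.0], [78.0, 35.0], [-64.0, 35.0]]
```

View pics/p6scene.png

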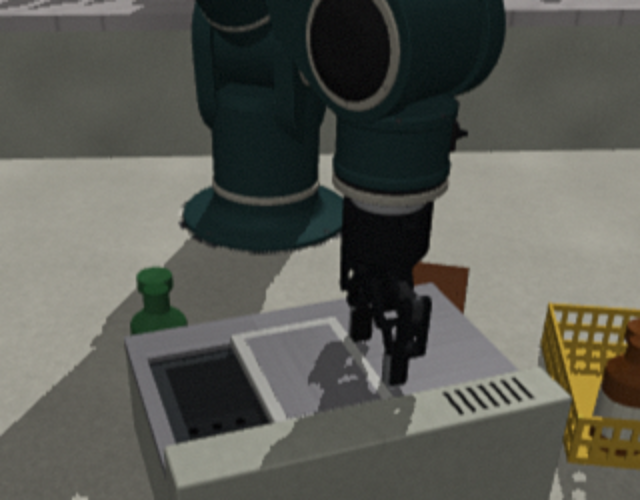

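The cover is still square and level with its leading edge over the well at (265,400). Continuing past the tipping point.

Call:
apply_moves --commands '[[[0,0,0.006,0,0,0,-0.65],[0,0,0.006,0,0,0,-0.65],[0,0,0.006,0,0,0,-0.65],[0,0,0.005,0,0,0,-0.65],[0,0,0.005,0,0,0,-0.65],[0,0,0.005,0,0,0,-0.65],[0,0,0.005,0,0,0,-0.65],[0,0,0,0,0,0,-0.65]]]'

```text
time_s: 28.05
ee_pos: [0.6178, 0.0512, 0.1462]
eef_rot: [[0.0, 0.961, 0.277], [-0.0, 0.277, -0.961], [-1.0, -0.0, 0.0]]
contact_force: [-0.4, 0.0, -0.5]
opening: 0.824
```

```bash
cat >> h.py <<'E'
def covplane(c,y0,y1,x0=-50,x1=50,zlo=.122,zhi=.146):
    P=cloud(c); B=(P[...,:2]-BO)@BR*1000
    m=(B[...,0]>x0)&(B[...,0]<x1)&(B[...,1]>y0)&(B[...,1]<y1)&(P[...,2]>zlo)&(P[...,2]<zhi)
    A=np.c_[B[m]-B[m].mean(0),np.ones(m.sum())]; s=np.linalg.lstsq(A,P[m][:,2]*1000,rcond=None)[0]
    print("plane n",m.sum(),"slope deg x,y",np.rad2deg(np.arctan(s[:2])).round(2),"z mean",s[2].round(1),"at",B[m].mean(0).round(0))
E
python3 - <<'E'
from h import *
from cell import arm
o=st()
for n in("scene",):
    c=arm.camera(n); cover(c,.124,.1455,(.5,.8,-.16,.03)); covplane(c,-110,-20)
    cv2.imwrite(f"pics/p7{n}.png",cv2.resize(c["frame"][50:300,180:500,::-1],None,fx=2,fy=2))
E
```

```text
t 28.05 pos [0.6178 0.0512 0.1462] a 16.1 tilt [ 0. -0.] bath [12.8  9.5] F [-0.4   0.02 -0.46] op 0.824 q [ 0.49  0.7  -0.89  1.7   0.62  1.05 -0.33]
cover bath c [-13.4 -62.7] size [112. 182.] ang 77.71 z 0.1336 corners [[-114.0, -98.0], [64.0, -137.0], [87.0, -27.0], [-90.0, 11.0]]
plane n 1662 slope deg x,y [0.06 4.95] z mean 134.8 at [  3. -66.]
```

View pics/p7scene.png

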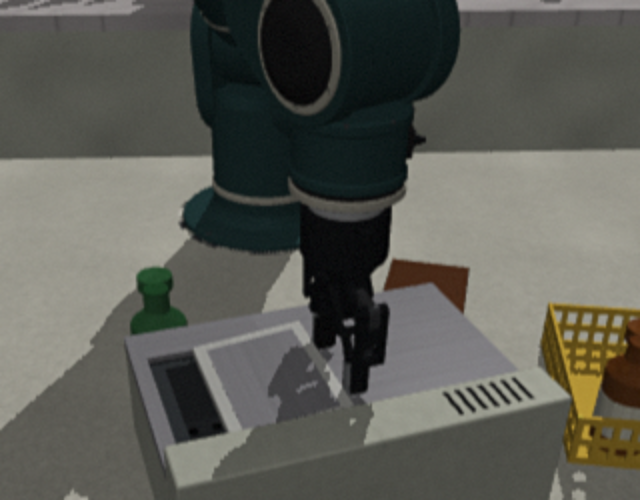

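The cover has tipped 4.9° into the recess, with its leading edge on the side ledges and no jam. Continuing.

Call:
apply_moves --commands '[[[0,0,0.005,0,0,0,-0.65],[0,0,0.005,0,0,0,-0.65],[0,0,0.005,0,0,0,-0.65],[0,0,0.005,0,0,0,-0.65],[0,0,0.005,0,0,0,-0.65],[0,0,0.005,0,0,0,-0.65],[0,0,0.003,0,0,0,-0.65],[0,0,0,0,0,0,-0.65]]]'

```text
time_s: 28.9
ee_pos: [0.6269, 0.0199, 0.1462]
eef_rot: [[0.0, 0.961, 0.278], [-0.0, 0.278, -0.961], [-1.0, -0.0, 0.0]]
contact_force: [-0.0, -0.1, 0.5]
opening: 0.828
```

```bash
python3 - <<'E'
from h import *
from cell import arm
o=st()
for n in("scene",):
    c=arm.camera(n); covplane(c,-130,-50)
    cv2.imwrite(f"pics/p8{n}.png",cv2.resize(c["frame"][50:300,180:500,::-1],None,fx=2,fy=2))
E
```

```text
t 28.9 pos [0.6269 0.0199 0.1462] a 16.11 tilt [ 0. -0.] bath [ 12.8 -23.1] F [-0.   -0.09  0.47] op 0.828 q [ 0.54  0.71 -0.89  1.68  0.62  1.06 -0.27]
plane n 1498 slope deg x,y [-0.01  3.26] z mean 134.1 at [  3. -91.]
```

View pics/p8scene.png

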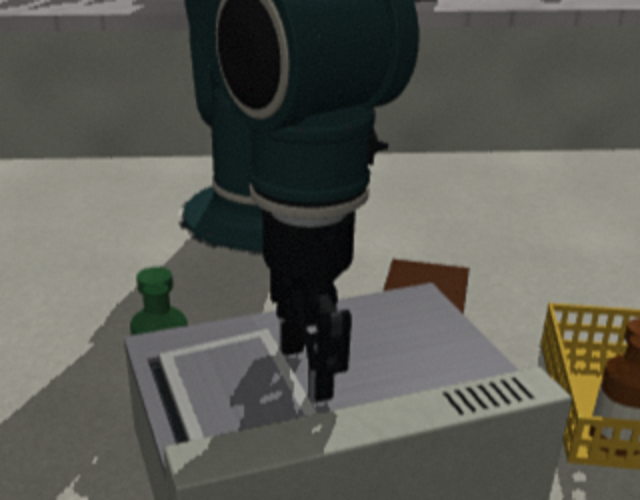

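Only a narrow gap is left on the far side (175,400), and the trailing edge is still on the deck at y≈−34. Small steps now.

Call:
apply_moves --commands '[[[0,0,0.002,0,0,0,-0.65],[0,0,0.002,0,0,0,-0.65],[0,0,0.002,0,0,0,-0.65],[0,0,0,0,0,0,-0.65]]]'

```text
time_s: 29.35
ee_pos: [0.6285, 0.0144, 0.1462]
eef_rot: [[-0.0, 0.961, 0.278], [-0.0, 0.278, -0.961], [-1.0, -0.0, 0.0]]
contact_force: [-0.9, 0.0, 0.2]
opening: 0.824
```

```bash
python3 - <<'E'
from h import *
from cell import arm
o=st()
c=arm.camera("scene"); covplane(c,-130,-50)
E
```

```text
t 29.35 pos [0.6285 0.0144 0.1462] a 16.13 tilt [-0. -0.] bath [ 12.8 -28.8] F [-0.95  0.03  0.19] op 0.824 q [ 0.54  0.72 -0.89  1.67  0.62  1.06 -0.26]
plane n 1470 slope deg x,y [ 0.1  -0.02] z mean 131.0 at [  3. -91.]
```

The cover dropped: slope 0.0°/0.1°, top at 131.0 mm (the text says 131). Retreating clear, then checking.

Call:
apply_moves --commands '[[[0,0,-0.01,0,0,0,-0.65],[-0.03,0,0,0,0,0,-0.65],[-0.04,0,0,0,0,0,-0.65],[-0.04,-0.02,0,0,0,0,-0.65],[-0.03,-0.04,0,0,0,0,-0.65],[0,-0.04,0.03,0,0,0,-0.65],[0,-0.02,0.04,0,0,0,-0.65],[0,0,0.04,0,0,0,-0.65],[0,0,0.045,0,0,0,-0.65],[0,0,0.045,0,0,0,-0.65],[0,0,0.045,0,0,0,-0.65],[0,0,0.045,0,0,0,-0.65],[0,0,0.045,0,0,0,-0.65],[0,0,0.03,0,0,0,-0.65],[0,0,0,0,0,0,-0.65]]]'

```text
time_s: 30.9
ee_pos: [0.6119, -0.3632, 0.285]
eef_rot: [[-0.001, 0.962, 0.274], [0.0, 0.274, -0.962], [-1.0, -0.001, -0.0]]
contact_force: [-0.2, 0.3, -0.4]
opening: 0.828
```

```bash
python3 - <<'E'
from h import *
from cell import arm
o=st()
for n in("scene","top"):
    c=arm.camera(n); P=cloud(c); covplane(c,-140,-55,-50,60)
    cover(c,.1285,.1345,(.5,.8,-.16,.03))
    print("amber");axis(P,[.5835,.352],.068,.092,.028)
    def top(c0,lo,hi,r=.03):
        m=(np.linalg.norm(P[...,:2]-c0,axis=-1)<r)&(P[...,2]>lo)&(P[...,2]<hi); q=P[m]; print("  top",len(q),q.mean(0).round(4) if len(q) else "")
    top([.583,.352],.135,.155); top([.515,.415],.138,.158); top([.47,-.13],.138,.16)
    hsv=cv2.cvtColor(c["frame"],cv2.COLOR_RGB2HSV); mk=cv2.inRange(hsv,(18,130,60),(32,255,255))
    w=P[(mk>0)&(P[...,2]>.045)&(P[...,2]<.07)&(P[...,1]>.25)&(P[...,1]<.55)]; r=cv2.minAreaRect((w[:,:2]*1000).astype(np.float32)); print("basket",np.round(r[0],1),np.round(r[1],1),round(r[2],1))
    cv2.imwrite(f"pics/fin{n}.png",c["frame"][:,:,::-1])
E
```

```text
t 30.9 pos [ 0.6119 -0.3632  0.285 ] a 15.9 tilt [-0.001  0.   ] bath [-108.5 -386.8] F [-0.21  0.29 -0.42] op 0.828 q [ 1.02  0.71 -0.91  1.31  0.55  1.37  0.41]
plane n 1772 slope deg x,y [0.09 0.01] z mean 131.1 at [  9. -98.]
cover bath c [  4.2 -95.1] size [133.7 108.8] ang 0.01 z 0.131 corners [[-63.0, -41.0], [-63.0, -150.0], [71.0, -150.0], [71.0, -41.0]]
amber
311 base [0.5825 0.3522] tilt deg [-0.51  0.07] rms 0.001
  top 213 [0.5874 0.3496 0.1421]
  top 177 [0.5206 0.4127 0.1462]
  top 201 [ 0.476  -0.1302  0.147 ]
basket [520.4 383.6] [151.3 225.1] 79.6
plane n 1694 slope deg x,y [0.04 0.05] z mean 132.8 at [  4. -97.]
cover bath c [ 11.9 -94.1] size [150.  109.4] ang 0.17 z 0.1325 corners [[-63.0, -40.0], [-63.0, -149.0], [87.0, -149.0], [87.0, -39.0]]
amber
100 base [0.5828 0.3527] tilt deg [ 0.75 -0.27] rms 0.0006
  top 220 [0.5818 0.3508 0.1445]
  top 216 [0.5146 0.4138 0.1488]
  top 236 [ 0.4693 -0.1296  0.151 ]
basket [519.1 383.8] [152.2 219.6] 79.4
```

View pics/finscene.png

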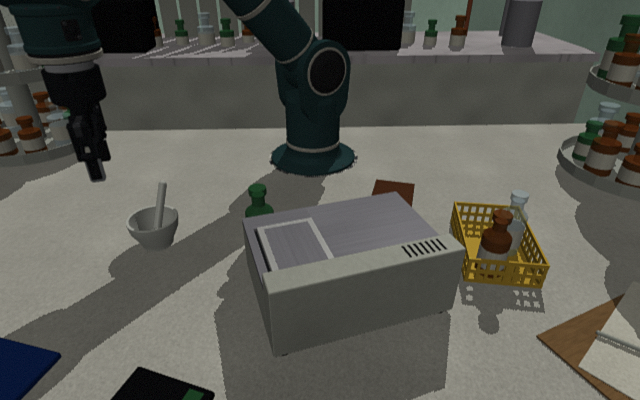

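View pics/fintop.png

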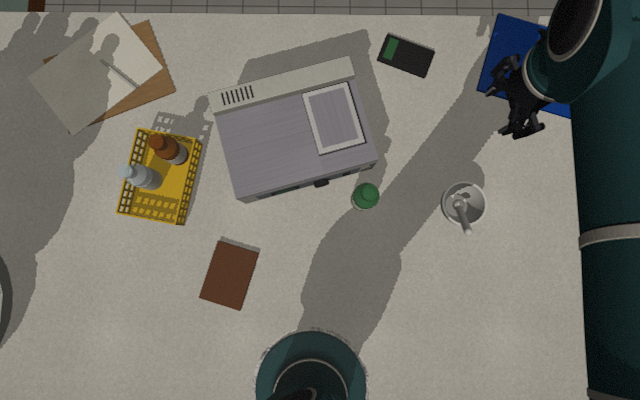

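The cover lies level in its recess at (333,117) in the top view. Both bottles stand in the basket at (166,148) and (142,178), and the green bottle, mortar and basket are unmoved. Handing in.

```bash
python3 - <<'E'
from cell import arm
print(arm.hand_in())
E
```

```text
the job is handed in; nothing more can be done
None
```

The amber bottle now stands upright in the yellow basket beside the clear one, and the well is closed with its metal cover. I handed the job in at about 31 s of the 67 s allowed.

**What I did:** I gripped the bottle by its stopper, set it down until it touched the basket floor, then let go. I slid the cover without lifting it: one push squared it, one moved it toward the fence, and one sent it over the well until it dropped in.

**Last checks:**
- **Cover:** level within 0.1° in both views. Its centre is about 2–3 mm from the nominal seat, within the play. Its top reads 131.1 mm in the scene view, against 131 mm expected. The top view reads 132.8 mm, but that view also reads the deck about 1 mm high.
- **Amber bottle:** upright within about 0.8° in both views.
- **Clear bottle, green bottle and basket:** positions agree with the start within about 1 mm. I checked the mortar only by eye, and it looks unmoved.

**What went wrong or disagreed:**
- My first push wedged a corner of the cover against the fence and the force rose to about 16 N. I backed off and squared it from its left side instead.
- One tilt reading of the bottle during lowering (21°) was wrong because the basket wall got into the fit. The checks after release were fine.

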